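# Unlock the board carrier and index it to the next station

### The arm

A 6-joint arm with a two-finger parallel gripper is mounted at the origin on a cart in front of the work surface, level with it; the furniture and walls round the work are solid. World frame = base frame: x ahead of the robot, y to its left, z up, the work surface at z = 0. Lengths are in m, angles in rad, forces in N, time in s.
With the tool pointing down it reaches from about 0.3 to 0.775 m from the base axis. Payload 14.6 kg.
Tool frame: the origin (TCP) lies between the finger pads; the fingertips stand 25 mm ahead of it and the grasp point (between the pads) lies 6 mm ahead of it; z points along the fingers, x is the direction in which the jaws open and shut, and the axes are right-handed (so a half turn about z gives the same grasp; the last joint's range is limited). The gripper opens to 85 mm and grips with 20 to 120 N. Pads are 22 mm wide; open, the fingers measure 114 mm over their backs; the gripper's body (76 mm by 85 mm) begins 54 mm behind the grasp point. The pads swing forward as they close: fully open they stand 13 mm farther back than shut.
Start: joints at [1.097, 0.3, 1.521, -0, 1.321, -0.067], TCP at [0.218, 0.505, 0.256] pointing down, gripper open.
Joint ranges: [-3.03, 3.03], [-0.79, 2.21], [0.23, 2.52], [-1.04, 4.18], [0, 3.07], [-2.55, 2.55]. Speed limits (rad/s): [2.22, 2.22, 2.57, 3.14, 3.14, 3.14].

### API

Orientations are given as a rotation vector (axis times angle).
In Python, from rig import env gives the robot as it stands.
- The arm moves only by the tool drive_tool, never from a script. Its argument "commands" is a list of rows, each a list of 5 numbers: the shift along the tool's x, y, z in m, then the turn about the tool's z in degrees, then the closure, from 0 (fully open) to 1 (shut). A call has 1 to 12 rows; each row is the pose to reach, as a shift and turn from the pose measured when the call began, along the tool's axes at that moment; what a row does not reach only later rows make up. A row lasts 1/12 s, in which the tool goes at most 41.7 mm and 7.16 degrees, less where a joint would pass 70% of its speed; a pose out of reach is approached as far as the arm can. A call with a gripper value outside its range is refused whole. The fingers move at their own pace and stop on an object; "newtons" is the grip in N (left out, the last holds). Time passes only in rows, so rows that repeat a pose let the fingers close. It gives the time, the measured TCP pose, the force and the opening at its end, in the units of the state.
- env.get_obs(): the state, without advancing time (a new reading comes with each control period).
- env.read_camera(name): name is "side" or "top"; returns the picture (420x560x3 uint8, red, green, blue); there is no depth.
- env.calibration(name): a dict with "fx", "fy", "cx", "cy" (pixels), "origin" and "orientation" of the camera in the world. Camera axes: x right, y up, looking along -z (the intrinsics and any distortion apply to the point x, -y, -z); pixel columns grow to the right and rows downward; lengths in m; the calibration is good to about 2 mm. A picture is of the moment at which its call begins. calibration takes no time and is no camera call.
- env.close_job(): hands the job in, once; it reports no verdict.
Trained networks look in the newest picture that a camera, given by its name, has taken for a name from the list of things; names that differ only in an ending like _2 or _b are one class to them, and where a whole thing is asked for, a point or a joint stands for the part that bears it (a point fixed in the world has none). Each returns a list of dicts, best first, with "confidence" (0 to 1); they miss things now and then, are a little off and sometimes report something else, mostly with a low value. They report only what shows in the picture. A call takes as long as a camera call.
- env.outline_of(camera, name): "region" (420x560 bool, what is visible of it) and "rect" ([left, top, width, height] in pixels, round what is visible of it).
- env.pinpoint(camera, name): "position" ([row, column] in pixels: a listed point, or the origin of a listed thing).
The state is a dict: "t": time; "joints": joint angles; "dq": joint speeds; "effort": joint torques, N m; "tcp_pos": TCP position; "eef_rot": TCP orientation; "force": force on the tool from outside, world axes, zero at the start; "moment": the same for the moment, N m; "gripper_width": finger opening in m.
Only numpy, scipy, OpenCV 4.12 (cv2) and the standard library are available. Lean on these libraries where they do the work, as an engineer would, in place of code of your own. Each camera call takes 0.05 s, during which the arm holds its last target.

### The job

Get the board carrier on the indexing slide to its next station. Take the heat sink off the track and lay it in the small open parts tray; press the winged lock knob down while turning it counter-clockwise past its catches, all the way round, until its arm no longer crosses the track; then push the carrier forward by one station only, so that it rests in the middle notch. Leave the dropper bottle and the tape roll as they stand, and let go of everything at the end.

Things in the scene. Friction and masses are not known exactly. Their poses are not given: they have to be found in the camera images.
- slide_rail: Fixed indexing slide: aluminium rail 220 x 64 mm, flat top 20 mm above the bench. Origin under its middle, at bench height; +x along the rail is the carrier's forward way (away from the robot), +y the lock knob's side. End stops on its top at x = -106 and +106 mm, up to 33 mm. Index bar along the -y side (y -38 to -49 mm, up to 28 mm) with 9 mm notches, the stations, at x = -65, 0, +65 mm.
- carrier (a joint): Travel of the captive carrier along the slide's +x (m): 0 at the first station, 0.065 at the next (middle) one, 0.130 at the last; range -0.004 to 0.134. A spring plunger clicks into the notch at each station: it draws the carrier in from about 3 mm off; about 5 N along the rail moves it out; in between it takes 1 to 2 N.
- carrier_post (a point): On the axis of the carrier's black upright push post, 60 mm above the bench; its x is the slide's forward x. Post: 12 mm along the rail, 16 mm across it, from 28 to 74 mm above the bench. The grey carrier, 70 x 60 mm, reaches from 8 mm behind the post's axis to 62 mm ahead; ahead of the post it bears a blue circuit board (fixed), up to 41 mm high, and a front bumper, up to 36 mm.
- lock_knob (a joint): Angle of the lock knob (rad), growing counter-clockwise from above. Near 0: locked, the arm crosses the track just ahead of the carrier. Stop at 1.4: arm along the rail; the carrier passes from about 1.15. Unless pressed down 5 mm or more, the knob hits its catches before 0.1; past 0.8 it needs no pressing. It turns easily. The arm sweeps low over the track ahead.
- lock_press (a joint): How far the lock knob is pressed down (m): 0 sprung up, 0.007 fully down. Spring: 3.5 N to start, 8 N at 5 mm, 9.5 N at the stop.
- lock_wing (a point): Centre of the lock knob's wing, on the turning axis, 46 mm above the bench when up; the frame turns with the knob. Wing: 12 mm thick along x, 40 mm long along y, from 34 to 58 mm above the bench. Below it a round flange, 60 mm across, top 34 mm high (fingertips may press on it). Steel arm towards -y, 12 mm wide, to 60 mm from the axis, 28 to 34 mm high.
- lock_catch_top (a point): Top of one of the knob's two fixed steel catches, 37 mm above the bench; the other stands opposite, across the turning axis. They reach from 31 to 43 mm from that axis and are 18 mm wide. The knob's pedestal below is 14 mm high and reaches 46 mm along the rail and 36 mm across it from the axis.
- heat_sink_center (a point): Centre of the finned heat sink, which lies on the rail's top ahead of the arm, base down: 30 mm along its x (along the fins), 40 mm along its y, 22 mm high, about 50 g.
- parts_tray: Small open blue tray, loose, 65 mm along its x, 100 mm along its y, 22 mm high with 2 mm walls and floor; origin at the centre of its underside.
- bottle_center (a point): Centre of the standing dropper bottle, a loose bystander, 34 mm across and 105 mm tall; z is its axis.
- tape_center (a point): Centre of the roll of tape lying flat, a loose bystander, 55 mm across, 19 mm high.

How it is judged:
By the outcome, as a careful person would: the job done as asked, in the order asked, and still so for the second after the job is handed in, with the robot touching nothing.
It also fails if it takes over 54 s, if anything falls off the work surface, if the arm or the gripper's body presses on something with over 40 N, if the wrist force passes 120 N, or if a joint passes its speed limit or range.

## Working session

There is one attempt and no reset: what is moved stays moved. The work goes in short steps, Python scripts to look and compute and a tool call to move; the robot and the scene stay as the last step left them, time stands still between calls to the robot, and variables do not carry over. Pictures are saved under pics/ and viewed, and the job is handed in when it is done.

Besides the shell and the picture viewer there is one more tool, called after "Call:" as name(argument=value, ...), one argument or row to a line, values as JSON. drive_tool: Moves the arm, as the interface text tells. Its arguments: {"type":"object","properties":{"commands":{"type":"array"},"newtons":{"type":"number"}},"required":["commands"]}

```bash
ls; mkdir -p pics; cat > h.py <<'E'
import numpy as np, cv2
from rig import env
from scipy.spatial.transform import Rotation as R
def ray(cam,rc):
    c=env.calibration(cam); r,cl=rc
    d=c.get('distortion',None)
    x=(cl-c['cx'])/c['fx']; y=(r-c['cy'])/c['fy']
    o=np.array(c['orientation']); M=R.from_rotvec(o).as_matrix() if o.size==3 else o
    v=M@np.array([x,-y,-1.]); return np.array(c['origin']),v/np.linalg.norm(v)
def atz(cam,rc,z):
    o,v=ray(cam,rc); return o+v*(z-o[2])/v[2]
def tri(rc1,rc2,a='top',b='side'):
    o1,v1=ray(a,rc1);o2,v2=ray(b,rc2)
    s=np.linalg.lstsq(np.array([v1,-v2]).T,o2-o1,rcond=None)[0]
    p,q=o1+s[0]*v1,o2+s[1]*v2
    return (p+q)/2,np.linalg.norm(p-q)
def shot(cam,name):
    im=env.read_camera(cam); cv2.imwrite('pics/'+name,im[:,:,::-1]); return im
E
python3 - <<'E'
from h import *
np.set_printoptions(precision=4,suppress=True)
for c in('top','side'):
    print(env.calibration(c)); shot(c,c+'0.png')
print(env.get_obs())
E
```

```text
pics
{'fx': 409.0385181870462, 'fy': 409.0385181870462, 'cx': 284.94619223951594, 'cy': 211.40725130966257, 'origin': array([ 0.5417, -0.0192,  0.9011]), 'orientation': array([ 0.0547, -0.0432, -1.5445])}
{'fx': 443.7973853519933, 'fy': 443.7973853519933, 'cx': 281.4534130194802, 'cy': 214.02826055905854, 'origin': array([-0.0597, -0.2933,  0.5127]), 'orientation': array([ 0.88  , -0.586 , -1.0634])}
{'t': 0.1, 'joints': array([ 1.0974,  0.3004,  1.5215, -0.    ,  1.3207, -0.0666]), 'dq': array([ 0.0004, -0.0017, -0.0022,  0.0006,  0.0008, -0.0002]), 'effort': array([  0.0011, -54.4373, -36.2369,  -0.0001,   0.003 ,  -0.0001]), 'tcp_pos': array([0.2175, 0.5049, 0.2558]), 'eef_rot': array([ 2.6239,  1.7267, -0.0014]), 'force': array([-0.4761,  0.3324,  0.1583]), 'moment': array([ 0.0261, -0.0154,  0.0001]), 'gripper_width': 0.08573711301505536}
```

View pics/top0.png

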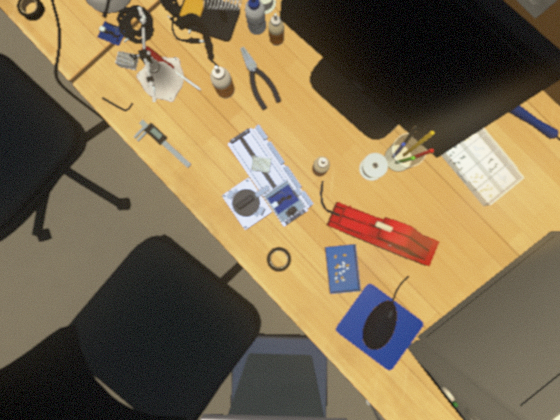

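View pics/side0.png

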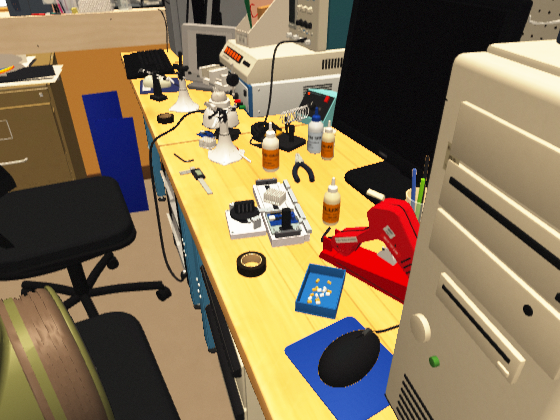

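```bash
python3 - <<'E'
from h import *
np.set_printoptions(precision=4,suppress=True)
Z={'slide_rail':0,'carrier_post':.06,'lock_wing':.046,'lock_catch_top':.037,'heat_sink_center':.031,'parts_tray':0,'bottle_center':.0525,'tape_center':.0095}
for n,z in Z.items():
    r={}
    for c in('top','side'):
        d=env.pinpoint(c,n)[:2]; r[c]=d
        for e in d: print(n,c,np.array(e['position']),round(e['confidence'],2),atz(c,e['position'],z))
    if r['top'] and r['side']: print('   tri',*tri(r['top'][0]['position'],r['side'][0]['position']))
print(env.get_obs()['t'])
E
```

```text
slide_rail top [203.8 245.4] 0.67 [0.6127 0.0759 0.    ]
slide_rail top [173. 269.] 0.66 [0.6826 0.0257 0.    ]
slide_rail side [218.3 277.3] 0.83 [0.6608 0.0206 0.    ]
   tri [0.6231 0.0415 0.0206] 0.0687279222197542
carrier_post top [211.4 291.8] 0.71 [ 0.5947 -0.0265  0.06  ]
carrier_post side [213.3 285.4] 0.8 [ 0.5986 -0.0234  0.06  ]
   tri [ 0.5942 -0.0259  0.0632] 0.001349221536585838
lock_wing top [204.9 244.4] 0.72 [0.6067 0.0731 0.046 ]
lock_wing side [208.9 244.4] 0.62 [0.6017 0.0661 0.046 ]
   tri [0.6079 0.0718 0.0411] 0.004028069234838668
lock_catch_top top [197.9 234.8] 0.71 [0.6218 0.0949 0.037 ]
lock_catch_top side [202.7 231.6] 0.7 [0.6257 0.1085 0.037 ]
   tri [0.6189 0.0987 0.043 ] 0.010139674922677937
heat_sink_center top [164.7 262.6] 0.69 [0.6954 0.0384 0.031 ]
heat_sink_center side [196.8 275.1] 0.73 [0.6929 0.0396 0.031 ]
   tri [0.6951 0.0394 0.0299] 0.002089550684232401
parts_tray side [294.1 320.8] 0.9 [ 0.4766 -0.1388  0.    ]
bottle_center top [167.  322.8] 0.78 [ 0.6898 -0.0891  0.0525]
bottle_center top [211.8 292.3] 0.32 [ 0.5944 -0.0276  0.0525]
bottle_center side [201.7 331.6] 0.68 [ 0.6865 -0.0877  0.0525]
   tri [ 0.6897 -0.0881  0.051 ] 0.002424298345015272
tape_center top [257.4 279. ] 0.86 [ 0.4972 -0.0017  0.0095]
tape_center side [264.3 253.5] 0.55 [ 0.4925 -0.0061  0.0095]
tape_center side [205.1 234. ] 0.22 [0.6584 0.1221 0.0095]
   tri [ 0.4974 -0.0025  0.0047] 0.0019582942263922675
0.9
```

```bash
python3 - <<'E'
import cv2
a=cv2.imread('pics/top0.png')[115:310,205:405]; cv2.imwrite('pics/topz.png',cv2.resize(a,None,fx=3,fy=3,interpolation=cv2.INTER_CUBIC))
a=cv2.imread('pics/side0.png')[165:325,210:370]; cv2.imwrite('pics/sidez.png',cv2.resize(a,None,fx=3.7,fy=3.7,interpolation=cv2.INTER_CUBIC))
E
```

```text
(no output)
```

View pics/topz.png

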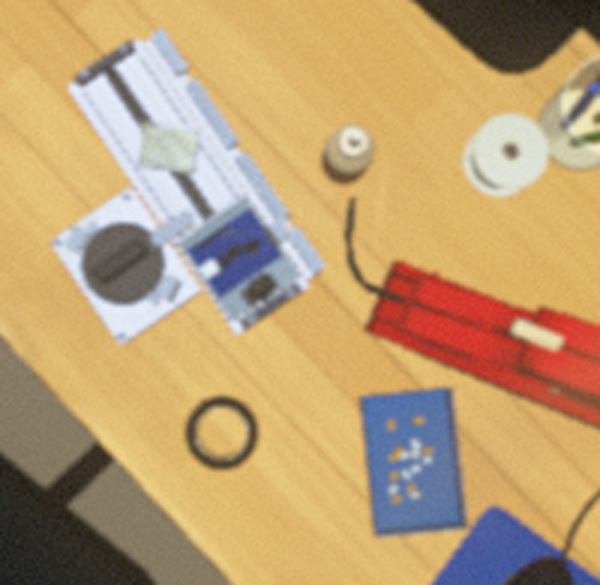

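View pics/sidez.png

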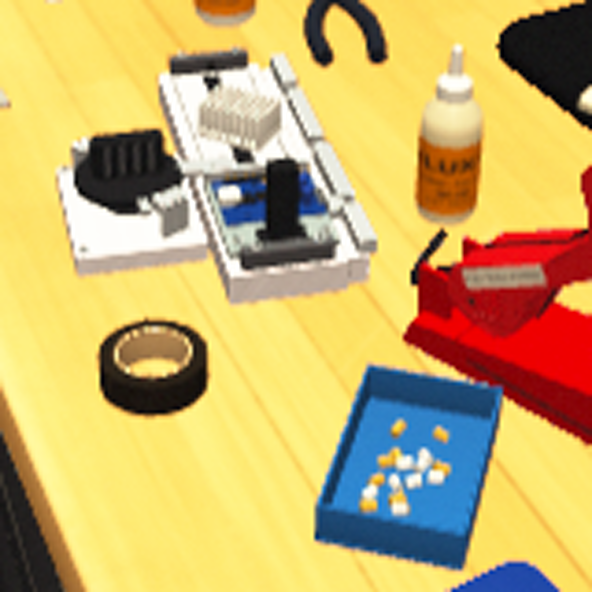

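```bash
cat >> h.py <<'E'
def proj(cam,P):
    c=env.calibration(cam); M=R.from_rotvec(c['orientation']).as_matrix()
    q=(np.atleast_2d(P)-c['origin'])@M
    x=q[:,0]/-q[:,2]; y=-q[:,1]/-q[:,2]
    return np.c_[c['cx']+c['fx']*x, c['cy']+c['fy']*y]
def fr(x,y,yaw,pts):
    c,s=np.cos(yaw),np.sin(yaw); p=np.atleast_2d(np.array(pts,float)).copy()
    return np.c_[x+c*p[:,0]-s*p[:,1], y+s*p[:,0]+c*p[:,1], p[:,2]]
E
cat > fit.py <<'E'
from h import *
from scipy.optimize import least_squares
np.set_printoptions(precision=4,suppress=True)
o=np.array([205,115])
uv=lambda a:np.array(a)/3+o
T=uv([(70,88),(238,331),(322,268),(157,30)])
m=np.array([(.110,.032,.02),(-.110,.032,.02),(-.110,-.049,.028),(.110,-.049,.028)])
S=np.array([210,165])+np.array([(372,240),(270,60)])/3.7
ms=m[2:]
f=lambda q:(proj('top',fr(*q,m))-T).ravel()
r=least_squares(f,[.66,.01,.5]); print(r.x,r.fun.reshape(-1,2))
q=r.x
# tray
W=uv([(360,397),(450,388),(465,525),(376,535)])
mt=np.array([(.0325,.05,.022),(.0325,-.05,.022),(-.0325,-.05,.022),(-.0325,.05,.022)])
best=None
for yaw in (0.1,1.6):
    r2=least_squares(lambda p:(proj('top',fr(*p,mt))-W).ravel(),[.47,-.14,yaw]); print(r2.x,r2.cost)
    if best is None or r2.cost<best.cost: best=r2
import sys
box=lambda x0,x1,y0,y1,z0,z1:np.array([(x,y,z) for z in(z0,z1) for x,y in((x0,y0),(x1,y0),(x1,y1),(x0,y1))],float)
def draw(im,cam,P,col,s,off):
    uvp=((proj(cam,P)-off)*s+s/2).astype(int)
    for b in(0,4):cv2.polylines(im,[uvp[b:b+4].reshape(-1,1,2)],True,col,1)
    for i in range(4):cv2.line(im,tuple(map(int,uvp[i])),tuple(map(int,uvp[i+4])),col,1)
for cam,(y0,y1,x0,x1),s in(('top',(115,310,205,405),3),('side',(165,325,210,370),3.7)):
    im=cv2.imread(f'pics/{cam}0.png')[y0:y1,x0:x1]; im=cv2.resize(im,None,fx=s,fy=s,interpolation=cv2.INTER_CUBIC)
    off=np.array([x0,y0])
    draw(im,cam,fr(*q,box(-.11,.11,-.032,.032,0,.02)),(0,0,255),s,off)
    draw(im,cam,fr(*q,box(-.11,.11,-.049,-.038,.0,.028)),(0,0,255),s,off)
    draw(im,cam,fr(*q,box(-.071,-.059,-.008,.008,.028,.074)),(0,255,0),s,off)
    draw(im,cam,fr(*best.x,box(-.0325,.0325,-.05,.05,0,.022)),(0,255,255),s,off)
    cv2.imwrite(f'pics/{cam}ov.png',im)
inv=lambda p:fr(0,0,-q[2],[[p[0]-q[0],p[1]-q[1],p[2]]])
for n,p in dict(post=(.5945,-.026,.06),wing=(.6072,.072,.046),catch=(.6205,.097,.037),hs=(.695,.039,.031)).items(): print(n,inv(p))
E
python3 fit.py
```

```text
[0.6707 0.0284 0.6292] [[-1.7179 -0.2755]
 [-0.5593  1.7505]
 [ 2.5847  1.1685]
 [-0.3574 -2.7471]]
[ 0.4774 -0.1381  0.1343] 261.3635241986137
[ 0.4774 -0.1381  0.1343] 261.3635241814966
post [[-0.0937  0.0008  0.06  ]]
wing [[-0.0257  0.0726  0.046 ]]
catch [[-0.0002  0.085   0.037 ]]
hs [[ 0.0259 -0.0057  0.031 ]]
```

```bash
sed -i 's/^mt=.*/mt=np.array([(.0325,-.05,.022),(-.0325,-.05,.022),(-.0325,.05,.022),(.0325,.05,.022)])/; s/box(-.071,-.059,/box(-.098,-.086,/' fit.py; python3 fit.py
```

```text
[0.6707 0.0284 0.6292] [[-1.7179 -0.2755]
 [-0.5593  1.7505]
 [ 2.5847  1.1685]
 [-0.3574 -2.7471]]
[ 0.4775 -0.1381  1.7013] 0.8019503329296369
[ 0.4775 -0.1381  1.7013] 0.8019503329306427
post [[-0.0937  0.0008  0.06  ]]
wing [[-0.0257  0.0726  0.046 ]]
catch [[-0.0002  0.085   0.037 ]]
hs [[ 0.0259 -0.0057  0.031 ]]
```

View pics/topov.png

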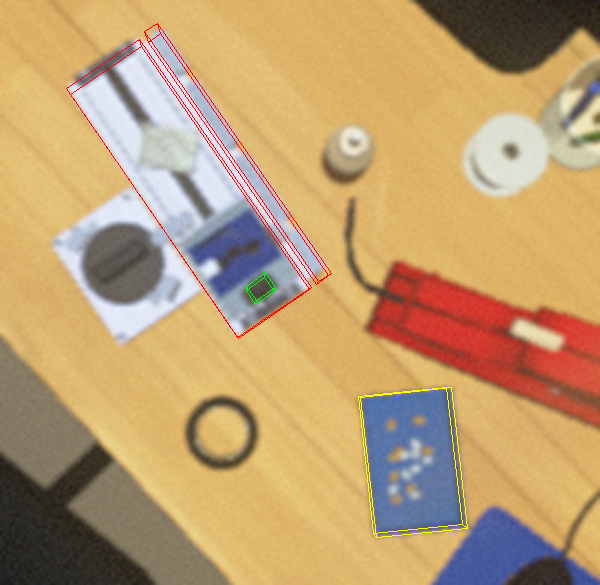

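View pics/sideov.png

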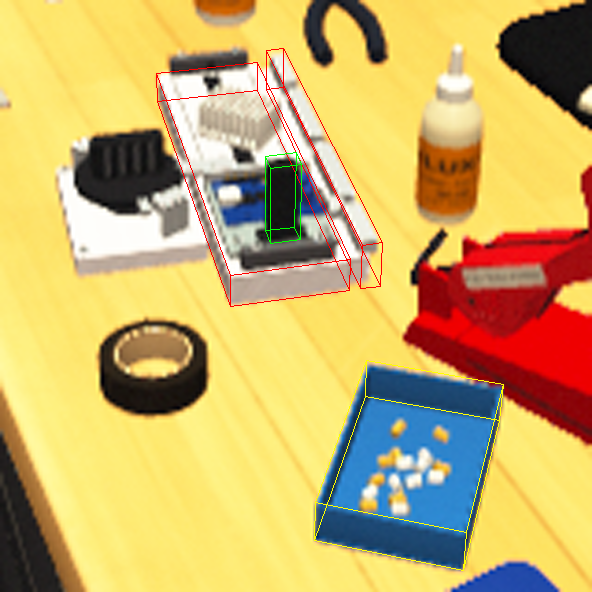

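```bash
python3 - <<'E'
from h import *
for cam,(y0,y1,x0,x1),s in(('top',(120,230,220,320),5.4),('side',(170,255,225,320),6.8)):
    im=np.mean([env.read_camera(cam).astype(float) for _ in range(8)],0).astype(np.uint8)[:,:,::-1]
    cv2.imwrite(f'pics/{cam}avg.png',im)
    cv2.imwrite(f'pics/{cam}avgz.png',cv2.resize(im[y0:y1,x0:x1],None,fx=s,fy=s,interpolation=cv2.INTER_CUBIC))
print(env.get_obs()['t'])
for c in('top','side'):
    for n in('heat_sink_center','lock_wing','slide_rail'):
        for d in env.outline_of(c,n)[:1]:
            reg=d['region'].astype(np.uint8); cs,_=cv2.findContours(reg,0,2)
            k=max(cs,key=cv2.contourArea); print(c,n,d['confidence'],d['rect'],cv2.minAreaRect(k),cv2.boxPoints(cv2.minAreaRect(k)).tolist())
            np.save(f'/tmp/{c}_{n}.npy',reg)
E
```

```text
1.7
top heat_sink_center 0.66 [251.9, 155.9, 21.6, 16.0] ((260.1153869628906, 164.07693481445312), (19.101348876953125, 15.00820255279541), 7.125016689300537) [[249.70770263671875, 170.33847045898438], [251.5692138671875, 155.4461669921875], [270.5230712890625, 157.81539916992188], [268.66156005859375, 172.70770263671875]]
top lock_wing 0.64 [230.0, 186.8, 40.5, 30.6] ((250.62997436523438, 201.91000366210938), (27.435745239257812, 38.325191497802734), 81.8698959350586) [[229.719970703125, 191.04000854492188], [267.65997314453125, 185.6199951171875], [271.53997802734375, 212.77999877929688], [233.5999755859375, 218.20001220703125]]
top slide_rail 0.66 [222.8, 124.3, 85.5, 105.7] ((255.88662719726562, 183.77452087402344), (102.4346923828125, 71.4544448852539), 55.17551040649414) [[197.30955505371094, 162.13247680664062], [255.96688842773438, 121.327392578125], [314.46368408203125, 205.41656494140625], [255.80636596679688, 246.22164916992188]]
side heat_sink_center 0.81 [263.7, 186.8, 21.6, 19.3] ((274.21697998046875, 196.99053955078125), (21.840328216552734, 15.247020721435547), 15.945395469665527) [[261.6226501464844, 201.3207244873047], [265.8113098144531, 186.6603546142578], [286.8113098144531, 192.6603546142578], [282.6226501464844, 207.3207244873047]]
side lock_wing 0.57 [230.6, 201.1, 40.8, 24.4] ((250.22000122070312, 212.0399932861328), (39.80201721191406, 22.360681533813477), 10.304845809936523) [[228.63999938964844, 219.47999572753906], [232.63999938964844, 197.47999572753906], [271.79998779296875, 204.59999084472656], [267.79998779296875, 226.59999084472656]]
side slide_rail 0.3 [321.6, 180.5, 18.5, 44.7] ((331.3735046386719, 201.6441192626953), (16.796533584594727, 47.398441314697266), 4.39870548248291) [[321.18231201171875, 224.62940979003906], [324.817626953125, 177.37059020996094], [341.564697265625, 178.65882873535156], [337.92938232421875, 225.9176483154297]]
```

View pics/topavgz.png

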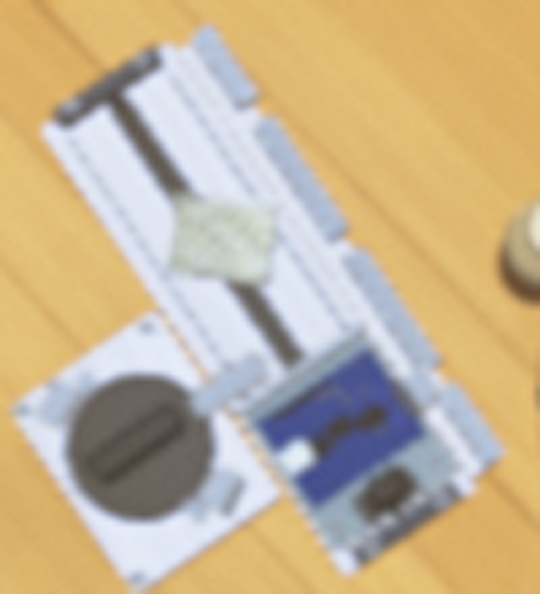

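View pics/sideavgz.png

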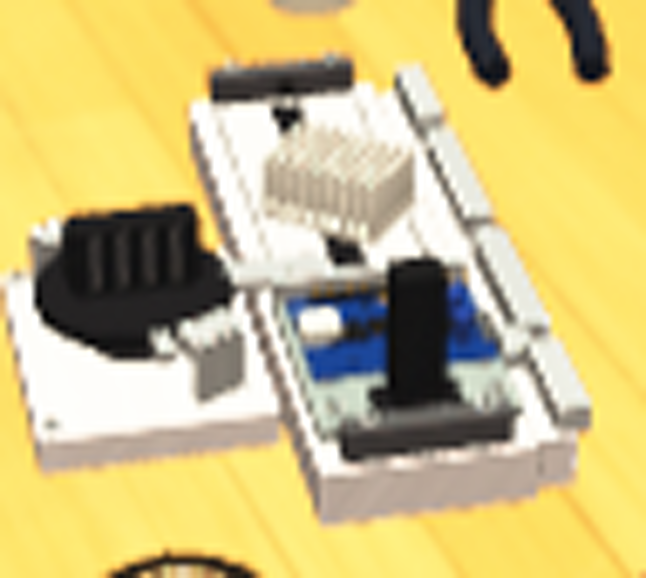

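```bash
cat > fit2.py <<'E'
from h import *
from scipy.optimize import least_squares
np.set_printoptions(precision=4,suppress=True)
t=lambda a:np.array(a)/5.4+[219.6,119.6]
s=lambda a:np.array(a)/6.8+[224.6,169.6]
mt=np.array([(.065,-.0435,.028),(0,-.0435,.028),(-.065,-.0435,.028),(.110,.032,.02),(-.110,.032,.02)])
T=t([(258,110),(347,244),(437,375),(45,128),(343,572)])
ms=np.array([(.065,-.0435,.028),(0,-.0435,.028),(-.065,-.0435,.028),(.110,.032,.02),(-.110,.032,.02),(-.110,.032,0)])
S=s([(437,124),(487,228),(537,345),(192,105),(312,478),(322,520)])
f=lambda q:np.r_[(proj('top',fr(*q[:3],mt))-T).ravel(),(proj('side',fr(*q[:3],ms))-S).ravel()]
r=least_squares(f,[.66,.01,.6],loss='soft_l1'); print('rail',r.x); print(f(r.x).reshape(-1,2))
q=r.x
f1=lambda q:(proj('top',fr(*q[:3],mt))-T).ravel()
print('top only',least_squares(f1,q).x)
f1=lambda q:(proj('side',fr(*q[:3],ms))-S).ravel()
print('side only',least_squares(f1,q).x)
inv=lambda p:fr(0,0,-q[2],[[p[0]-q[0],p[1]-q[1],p[2]]])
print('flange',atz('top',t((142,447))[::-1],.034),'post',atz('top',t((388,488))[::-1],.074))
for n,p in dict(flange=atz('top',t((142,447))[::-1],.034),post=atz('top',t((388,488))[::-1],.074),wing=(.6072,.072,.046),hs=(.695,.039,.031)).items(): print(n,inv(p))
box=lambda x0,x1,y0,y1,z0,z1:np.array([(x,y,z) for z in(z0,z1) for x,y in((x0,y0),(x1,y0),(x1,y1),(x0,y1))],float)
# heat sink: silhouette fit vs. network mask
def sil(cam,p):
    h=cv2.convexHull((proj(cam,fr(*p,box(-.015,.015,-.02,.02,.02,.042)))*8).astype(np.float32))
    m=np.zeros((420*8//8,560),np.uint8); cv2.fillConvexPoly(m,(h*2).astype(np.int32),1,shift=4); return m
M={c:np.load(f'/tmp/{c}_heat_sink_center.npy') for c in('top','side')}
def cost(p): return sum((sil(c,p)!=M[c]).sum() for c in M)
best=min(((cost((.695+dx,.039+dy,a)),.695+dx,.039+dy,a) for dx in np.arange(-.008,.009,.002) for dy in np.arange(-.008,.009,.002) for a in np.arange(-.8,.8,.05)))
print('hs',best); hs=best[1:]
def draw(im,cam,P,col,s,off):
    uvp=((proj(cam,P)-off)*s+s/2).astype(int)
    for b in(0,4):cv2.polylines(im,[uvp[b:b+4].reshape(-1,1,2)],True,col,1)
    for i in range(4):cv2.line(im,tuple(map(int,uvp[i])),tuple(map(int,uvp[i+4])),col,1)
for cam,(y0,y1,x0,x1),sc in(('top',(120,230,220,320),5.4),('side',(170,255,225,320),6.8)):
    im=cv2.imread(f'pics/{cam}avgz.png'); off=np.array([x0,y0])
    draw(im,cam,fr(*q,box(-.11,.11,-.032,.032,0,.02)),(0,0,255),sc,off)
    draw(im,cam,fr(*q,box(-.11,.11,-.049,-.038,.0,.028)),(0,0,255),sc,off)
    draw(im,cam,fr(*q,box(-.098,-.086,-.008,.008,.028,.074)),(0,255,0),sc,off)
    draw(im,cam,fr(*hs,box(-.015,.015,-.02,.02,.02,.042)),(255,0,255),sc,off)
    w=q.copy(); w[:2]=fr(*q,[(-.0265,.0725,0)])[0,:2]
    draw(im,cam,fr(*w,box(-.006,.006,-.02,.02,.034,.058)),(0,128,255),sc,off)
    draw(im,cam,fr(*w,box(-.006,.006,-.06,-.03,.028,.034)),(0,128,255),sc,off)
    cv2.imwrite(f'pics/{cam}ov2.png',im)
E
python3 fit2.py
```

```text
rail [0.6715 0.028  0.6145]
[[-0.0415  0.2142]
 [ 0.1565  0.1494]
 [ 0.3069  0.8443]
 [-0.617  -0.1628]
 [ 0.1177  1.4591]
 [ 0.359  -0.7623]
 [-0.0872 -1.4542]
 [ 0.299  -2.2981]
 [ 0.0334 -0.9604]
 [ 0.713  -1.174 ]
 [-0.6622  1.1101]]
top only [0.6725 0.028  0.6164]
side only [0.6684 0.0269 0.6124]
flange [0.6131 0.0714 0.034 ] post [ 0.5967 -0.0256  0.074 ]
flange [[-0.0227  0.0691  0.034 ]]
post [[-0.092  -0.0007  0.074 ]]
wing [[-0.0271  0.073   0.046 ]]
hs [[ 0.0256 -0.0046  0.031 ]]Traceback (most recent call last):
  File "fit2.py", line 27, in <module>
    best=min(((cost((.695+dx,.039+dy,a)),.695+dx,.039+dy,a) for dx in np.arange(-.008,.009,.002) for dy in np.arange(-.008,.009,.002) for a in np.arange(-.8,.8,.05)))
  File "fit2.py", line 27, in <genexpr>
    best=min(((cost((.695+dx,.039+dy,a)),.695+dx,.039+dy,a) for dx in np.arange(-.008,.009,.002) for dy in np.arange(-.008,.009,.002) for a in np.arange(-.8,.8,.05)))
               ~~~~^^^^^^^^^^^^^^^^^^^^^
  File "fit2.py", line 26, in cost
    def cost(p): return sum((sil(c,p)!=M[c]).sum() for c in M)
                        ~~~^^^^^^^^^^^^^^^^^^^^^^^^^^^^^^^^^^^
  File "fit2.py", line 26, in <genexpr>
    def cost(p): return sum((sil(c,p)!=M[c]).sum() for c in M)
                             ~~~^^^^^
  File "fit2.py", line 23, in sil
    h=cv2.convexHull((proj(cam,fr(*p,box(-.015,.015,-.02,.02,.02,.042)))*8).astype(np.float32))
                      ~~~~^^^^^^^^^^^^^^^^^^^^^^^^^^^^^^^^^^^^^^^^^^^^^^
  File "h.py", line 20, in proj
    c=env.calibration(cam); M=R.from_rotvec(c['orientation']).as_matrix()
ValueError: time passes only in moves, steps and waits
```

```bash
sed -i 's/c=env.calibration(cam)/c=CAL[cam]/' h.py; sed -i 's/^from scipy.spatial.*/&\nimport pickle,os\nif not os.path.exists("cal.pkl"): pickle.dump({k:env.calibration(k) for k in("top","side")},open("cal.pkl","wb"))\nCAL=pickle.load(open("cal.pkl","rb"))/' h.py; sed -i 's/h\*2).astype/h*2).astype/' fit2.py; python3 fit2.py; python3 -c "
from h import *
print(env.get_obs()['t'])"
```

```text
rail [0.6715 0.028  0.6145]
[[-0.0415  0.2142]
 [ 0.1565  0.1494]
 [ 0.3069  0.8443]
 [-0.617  -0.1628]
 [ 0.1177  1.4591]
 [ 0.359  -0.7623]
 [-0.0872 -1.4542]
 [ 0.299  -2.2981]
 [ 0.0334 -0.9604]
 [ 0.713  -1.174 ]
 [-0.6622  1.1101]]
top only [0.6725 0.028  0.6164]
side only [0.6684 0.0269 0.6124]
flange [0.6131 0.0714 0.034 ] post [ 0.5967 -0.0256  0.074 ]
flange [[-0.0227  0.0691  0.034 ]]
post [[-0.092  -0.0007  0.074 ]]
wing [[-0.0271  0.073   0.046 ]]
hs [[ 0.0256 -0.0046  0.031 ]]
hs (np.int64(119), np.float64(0.695), np.float64(0.043), np.float64(6.661338147750939e-16))
2.0
```

View pics/topov2.png

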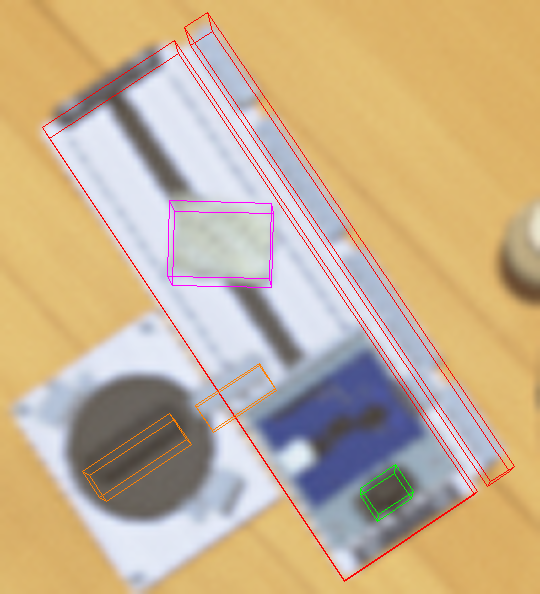

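View pics/sideov2.png

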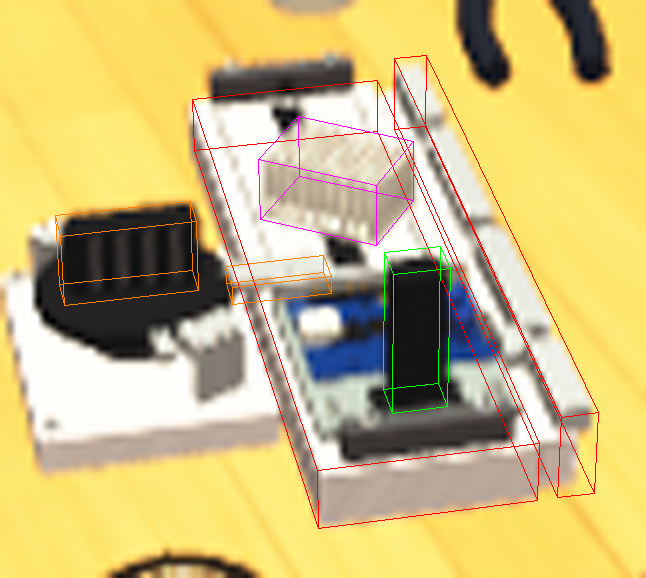

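```bash
cat > go.py <<'E'
from h import *
import sys
np.set_printoptions(precision=4,suppress=True)
def yawof(o): 
    x=R.from_rotvec(o['eef_rot']).as_matrix()[:,0]; return np.arctan2(x[1],x[0])
def go(*wps):
    o=env.get_obs(); M=R.from_rotvec(o['eef_rot']).as_matrix(); y0=yawof(o)
    print('t',o['t'],'tcp',o['tcp_pos'],'yaw',y0,'w',o['gripper_width'],'F',o['force'],'q6',o['joints'][5],'zaxis',M[:,2])
    for x,y,z,yaw in wps:
        d=M.T@(np.array([x,y,z])-o['tcp_pos']); print(np.round(d,4), 'turn',round(-np.degrees(yaw-y0),1))
if __name__=='__main__':
    a=list(map(float,sys.argv[1:])); go(*[a[i:i+4] for i in range(0,len(a),4)])
E
python3 go.py .695 .041 .25 -.08 .695 .041 .1 -.08 .695 .041 .048 -.08
```

```text
t 2.0 tcp [0.2176 0.5051 0.2563] yaw 1.164007042031499 w 0.08556034324333874 F [ 0.4915 -0.4086 -0.1499] q6 -0.06660055883747314 zaxis [-0. -0. -1.]
[-0.2373  0.6221  0.0063] turn 71.3
[-0.2373  0.6221  0.1563] turn 71.3
[-0.2373  0.6221  0.2083] turn 71.3
```

Call:
drive_tool(
  commands=[
    [-0.237,0.622,0.006,71.3,0.35],
    [-0.237,0.622,0.006,71.3,0.35],
    [-0.237,0.622,0.006,71.3,0.35],
    [-0.237,0.622,0.006,71.3,0.35],
    [-0.237,0.622,0.006,71.3,0.35],
    [-0.237,0.622,0.006,71.3,0.35],
    [-0.237,0.622,0.006,71.3,0.35],
    [-0.237,0.622,0.006,71.3,0.35],
    [-0.237,0.622,0.006,71.3,0.35],
    [-0.237,0.622,0.006,71.3,0.35],
    [-0.237,0.622,0.006,71.3,0.35],
    [-0.237,0.622,0.006,71.3,0.35],
  ],
  newtons=40,
)

```text
t: 3.0
tcp_pos: [0.5775, 0.1549, 0.2519]
eef_rot: [-3.139, 0.128, -0.0]
force: [-0.4, 1.4, -0.8]
gripper_width: 0.0556
```

```bash
python3 go.py .695 .041 .25 -.08 .695 .041 .1 -.08 .695 .041 .048 -.08
```

```text
t 3.0 tcp [0.5775 0.1549 0.2519] yaw -0.08138928636362197 w 0.05564324226366628 F [-0.3529  1.3839 -0.7643] q6 0.2822437219737534 zaxis [ 0.0003  0.0001 -1.    ]
[0.1264 0.104  0.0019] turn -0.1
[0.1263 0.104  0.1519] turn -0.1
[0.1263 0.104  0.2039] turn -0.1
```

Call:
drive_tool(
  commands=[
    [0.126,0.104,0.002,0,0.38],
    [0.126,0.104,0.002,0,0.38],
    [0.126,0.104,0.002,0,0.38],
    [0.126,0.104,0.04,0,0.38],
    [0.126,0.104,0.08,0,0.38],
    [0.126,0.104,0.12,0,0.38],
    [0.126,0.104,0.152,0,0.38],
    [0.126,0.104,0.152,0,0.38],
  ],
)

```text
t: 3.67
tcp_pos: [0.6911, 0.0406, 0.0906]
eef_rot: [3.138, -0.129, -0.02]
force: [-0.6, -0.5, -2.2]
gripper_width: 0.0529
```

```bash
python3 - <<'E'
from h import *
for cam,(y0,y1,x0,x1),s in(('top',(120,230,220,320),5.4),('side',(130,255,205,320),5)):
    im=np.mean([env.read_camera(cam).astype(float) for _ in range(2)],0).astype(np.uint8)[:,:,::-1]
    cv2.imwrite(f'pics/a_{cam}.png',cv2.resize(im[y0:y1,x0:x1],None,fx=s,fy=s,interpolation=cv2.INTER_CUBIC))
E
python3 go.py .695 .041 .1 -.08 .695 .041 .048 -.08
```

```text
t 3.8667 tcp [0.696  0.0413 0.1036] yaw -0.08111585128954789 w 0.05302353585820297 F [ 0.0309 -0.52    0.5743] q6 0.08778433782362147 zaxis [ 0.0049  0.0001 -1.    ]
[-0.001   0.0004  0.0036] turn -0.1
[-0.0012  0.0004  0.0556] turn -0.1
```

View pics/a_side.png

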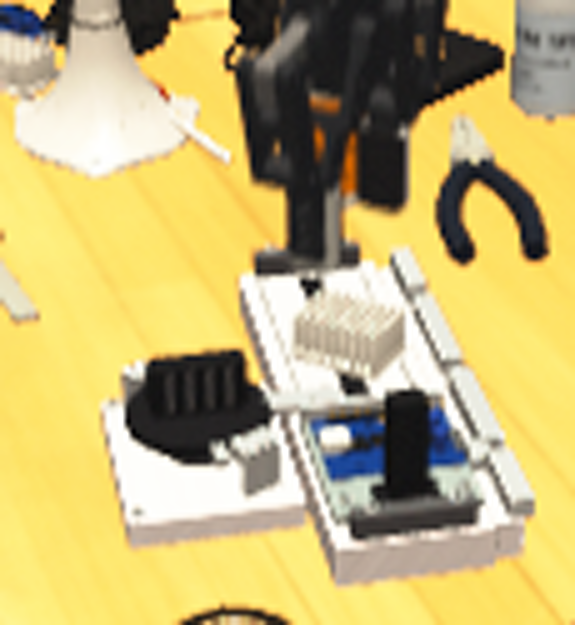

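View pics/a_top.png

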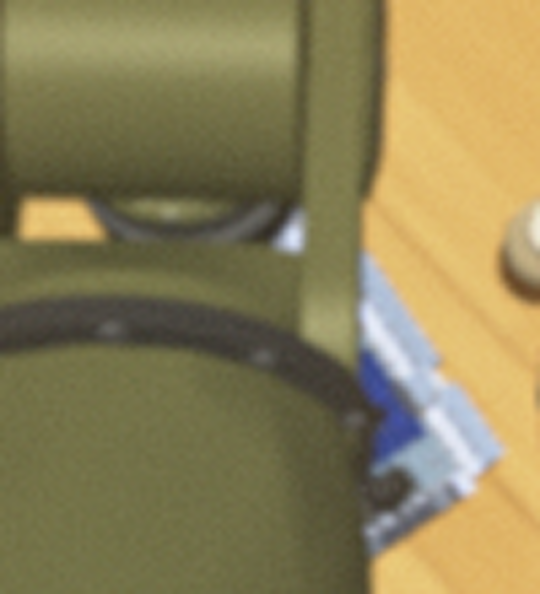

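Call:
drive_tool(
  commands=[
    [-0.001,0,0.03,0,0.38],
    [-0.001,0,0.054,0,0.38],
    [-0.001,0,0.054,0,0.38],
    [-0.001,0,0.054,0,0.38],
  ],
)

```text
t: 4.2
tcp_pos: [0.6958, 0.0415, 0.0516]
eef_rot: [-3.139, 0.127, -0.01]
force: [-0.3, 0.3, -0.2]
gripper_width: 0.0532
```

```bash
python3 - <<'E'
from h import *
for cam,(y0,y1,x0,x1),s in(('side',(130,255,205,320),5),):
    im=np.mean([env.read_camera(cam).astype(float) for _ in range(2)],0).astype(np.uint8)[:,:,::-1]
    cv2.imwrite(f'pics/b_{cam}.png',cv2.resize(im[y0:y1,x0:x1],None,fx=s,fy=s,interpolation=cv2.INTER_CUBIC))
E
python3 go.py .695 .041 .048 -.08
```

```text
t 4.3 tcp [0.6965 0.0415 0.0529] yaw -0.08097324720135982 w 0.05320888656101764 F [-0.8978 -0.0367  0.5336] q6 0.08792121581579528 zaxis [ 0.0091  0.0001 -1.    ]
[-0.0015  0.0006  0.0049] turn -0.1
```

View pics/b_side.png

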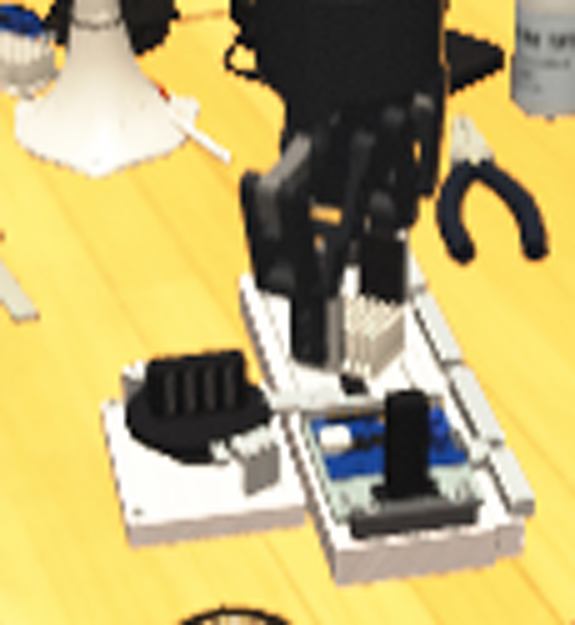

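```bash
python3 - <<'E'
from h import *
im=cv2.imread('pics/b_side.png'); s=5;off=np.array([205,130])
def pt(P,c):
    u=((proj('side',[P])[0]-off)*s+s/2).astype(int); cv2.circle(im,tuple(map(int,u)),4,c,-1); print(P,u)
for dy in(-.011,0.011): # near finger pad inner tip edges
  for z in (.028,.06): 
    for dx in(-.0265,):pt((.6965+dx+.08*dy,.0415+dy,z),(0,0,255))
b=[(.695+sx*.015+.08*sy*.02,.041+sy*.02-.08*sx*.015,z) for z in(.02,.042) for sx,sy in((-1,-1),(1,-1),(1,1),(-1,1))]
for p in b: pt(p,(255,0,255))
cv2.imwrite('pics/b_ov.png',im)
E
```

```text
(0.66912, 0.030500000000000003, 0.028) [350 373]
(0.66912, 0.030500000000000003, 0.06) [349 306]
(0.67088, 0.052500000000000005, 0.028) [304 360]
(0.67088, 0.052500000000000005, 0.06) [303 294]
(0.6783999999999999, 0.0222, 0.02) [376 382]
(0.7083999999999999, 0.0198, 0.02) [409 350]
(0.7116, 0.0598, 0.02) [328 329]
(0.6816, 0.0622, 0.02) [294 360]
(0.6783999999999999, 0.0222, 0.042) [376 338]
(0.7083999999999999, 0.0198, 0.042) [409 306]
(0.7116, 0.0598, 0.042) [327 285]
(0.6816, 0.0622, 0.042) [293 315]
```

View pics/b_ov.png

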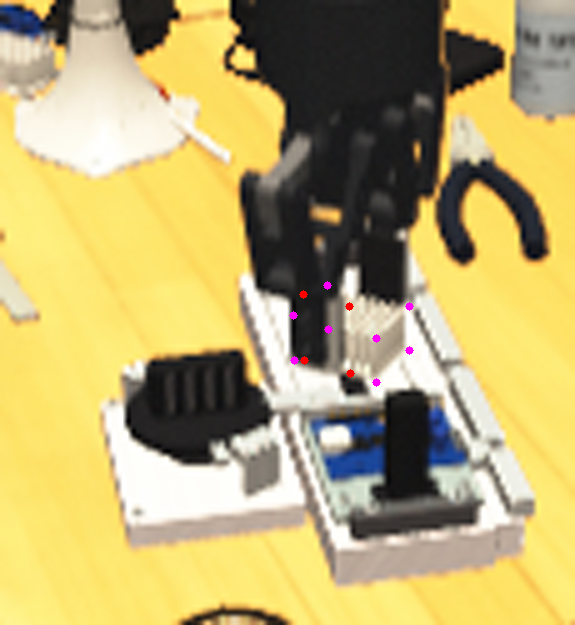

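Call:
drive_tool(
  commands=[
    [-0.001,0,0.007,0,0.38],
    [-0.001,0,0.007,0,0.6],
    [-0.001,0,0.007,0,0.8],
    [-0.001,0,0.007,0,0.9],
    [-0.001,0,0.007,0,0.9],
    [-0.001,0,0.007,0,0.9],
    [-0.001,0,0.007,0,0.9],
  ],
)

```text
t: 4.88
tcp_pos: [0.696, 0.0416, 0.0469]
eef_rot: [-3.138, 0.127, -0.016]
force: [-0.1, 0.6, 5.4]
gripper_width: 0.0291
```

```bash
python3 go.py .6965 .041 .2 -.08  .4775 -.1381 .2 .131 
```

```text
t 4.8833 tcp [0.696  0.0416 0.0469] yaw -0.08092218585031483 w 0.029120583890122193 F [-0.1279  0.6453  5.415 ] q6 0.08801685255517445 zaxis [ 0.0104  0.0001 -0.9999]
[ 0.0021  0.0004 -0.1531] turn -0.1
[-0.2017  0.1966 -0.1554] turn -12.1
```

Call:
drive_tool(
  commands=[
    [0.001,0,-0.04,0,0.9],
    [0.002,0,-0.08,0,0.9],
    [0.002,0,-0.12,0,0.9],
    [-0.202,0.197,-0.135,-12,0.9],
    [-0.202,0.197,-0.135,-12,0.9],
    [-0.202,0.197,-0.135,-12,0.9],
    [-0.202,0.197,-0.135,-12,0.9],
    [-0.202,0.197,-0.135,-12,0.9],
    [-0.202,0.197,-0.135,-12,0.9],
    [-0.202,0.197,-0.135,-12,0.9],
    [-0.202,0.197,-0.135,-12,0.9],
    [-0.202,0.197,-0.135,-12,0.9],
  ],
)

```text
t: 5.88
tcp_pos: [0.4767, -0.1394, 0.1802]
eef_rot: [3.134, 0.198, 0.018]
force: [-0.1, 0.1, -1.0]
gripper_width: 0.0293
```

```bash
python3 - <<'E'
from h import *
for cam in('top','side'):
    im=env.read_camera(cam)[:,:,::-1]
    cv2.imwrite(f'pics/c_{cam}.png',cv2.resize(im[100:340,180:400],None,fx=2.5,fy=2.5,interpolation=cv2.INTER_CUBIC))
E
python3 go.py .4775 -.1381 .1 .131 .4775 -.1381 .034 .131
```

```text
t 5.9833 tcp [ 0.4778 -0.1383  0.1798] yaw 0.12840680641964114 w 0.028885946553849535 F [ 0.3615  0.4391 -0.4137] q6 -0.4874027955728515 zaxis [ 0.0109  0.0001 -0.9999]
[-0.0012 -0.0003  0.0798] turn -0.1
[-0.0019 -0.0004  0.1458] turn -0.1
```

View pics/c_side.png

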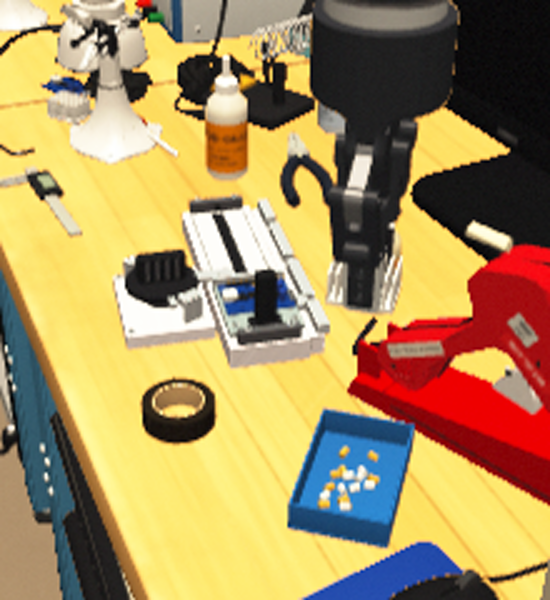

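Call:
drive_tool(
  commands=[
    [-0.001,0,0.04,0,0.9],
    [-0.001,0,0.08,0,0.9],
    [-0.002,0,0.11,0,0.9],
    [-0.002,0,0.13,0,0.9],
    [-0.002,0,0.145,0,0.9],
    [-0.002,0,0.148,0,0.9],
    [-0.002,0,0.148,0,0.9],
  ],
)

```text
t: 6.57
tcp_pos: [0.4776, -0.1377, 0.0309]
eef_rot: [-3.135, -0.203, -0.014]
force: [-0.2, -0.7, 0.2]
gripper_width: 0.0291
```

```bash
python3 - <<'E'
from h import *
for cam in('side',):
    im=env.read_camera(cam)[:,:,::-1]
    cv2.imwrite(f'pics/d_{cam}.png',cv2.resize(im[220:340,260:380],None,fx=4.5,fy=4.5,interpolation=cv2.INTER_CUBIC))
E
python3 go.py .4775 -.1381 .031 .131
```

```text
t 6.6167 tcp [ 0.478  -0.1381  0.032 ] yaw 0.1294360356498924 w 0.028885223918429716 F [-0.3665  0.5667 -0.5054] q6 -0.4898667769377021 zaxis [ 0.0107  0.0002 -0.9999]
[-0.0005 -0.      0.0009] turn -0.1
```

View pics/d_side.png

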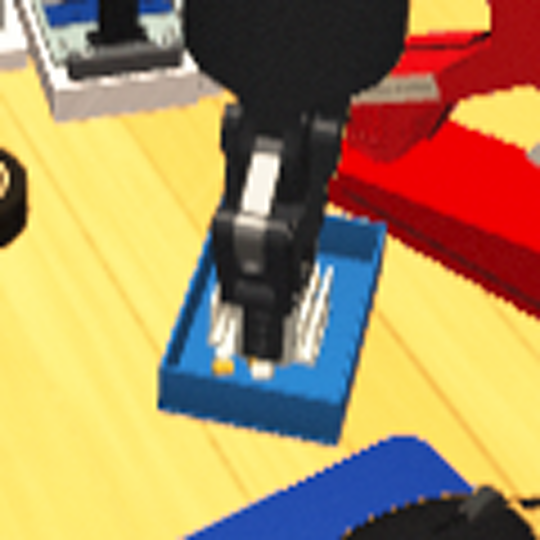

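Call:
drive_tool(
  commands=[
    [0,0,0.003,0,0.9],
    [0,0,0.003,0,0.9],
    [0,0,0.003,0,0.5],
    [0,0,0.003,0,0.45],
    [0,0,0.003,0,0.45],
    [0,0,0.003,0,0.45],
    [0,0,0.003,0,0.45],
    [0,0,-0.03,0,0.45],
    [0,0,-0.07,0,0.45],
    [0,0,-0.11,0,0.45],
    [0,0,-0.14,0,0.45],
    [0,0,-0.14,0,0.45],
  ],
)

```text
t: 7.62
tcp_pos: [0.4785, -0.1388, 0.1782]
eef_rot: [3.131, 0.203, 0.03]
force: [0.4, 0.4, 1.0]
gripper_width: 0.0473
```

```bash
python3 - <<'E'
from h import *
for cam in('side',):
    im=env.read_camera(cam)[:,:,::-1]
    cv2.imwrite(f'pics/e_{cam}.png',cv2.resize(im[220:340,260:380],None,fx=4.5,fy=4.5,interpolation=cv2.INTER_CUBIC))
E
python3 go.py .6116 .072 .16 .6145 .6116 .072 .11 .6145
```

```text
t 7.6667 tcp [ 0.4776 -0.1385  0.175 ] yaw 0.12942884965426324 w 0.046974975353137945 F [ 0.2415  0.6876 -1.1041] q6 -0.4890648956902702 zaxis [ 0.0163 -0.0019 -0.9999]
[ 0.1598 -0.1915  0.0168] turn -27.8
[ 0.159  -0.1917  0.0668] turn -27.8
```

View pics/e_side.png

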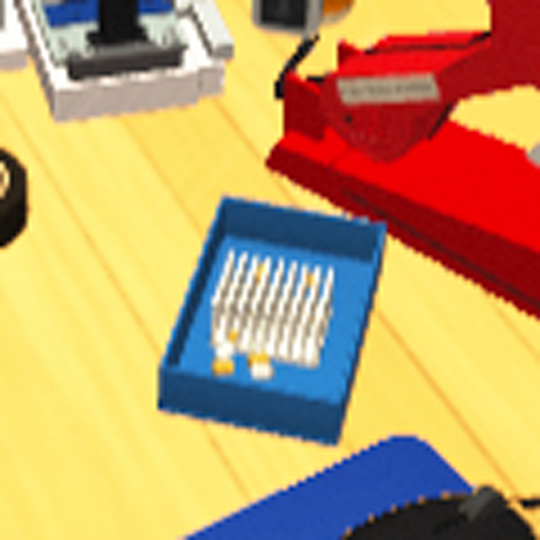

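Call:
drive_tool(
  commands=[
    [0.16,-0.191,0.01,-27.8,0.68],
    [0.16,-0.191,0.01,-27.8,0.68],
    [0.16,-0.191,0.01,-27.8,0.68],
    [0.16,-0.191,0.01,-27.8,0.68],
    [0.16,-0.191,0.01,-27.8,0.68],
    [0.16,-0.191,0.01,-27.8,0.68],
    [0.16,-0.191,0.03,-27.8,0.68],
    [0.159,-0.191,0.06,-27.8,0.68],
    [0.159,-0.191,0.067,-27.8,0.68],
    [0.159,-0.191,0.067,-27.8,0.68],
    [0.159,-0.191,0.067,-27.8,0.68],
    [0.159,-0.191,0.067,-27.8,0.68],
  ],
)

```text
t: 8.67
tcp_pos: [0.6122, 0.0709, 0.1113]
eef_rot: [2.988, 0.947, 0.026]
force: [0.3, -0.6, 0.6]
gripper_width: 0.0274
```

```bash
python3 - <<'E'
from h import *
im=np.mean([env.read_camera('side').astype(float) for _ in range(3)],0).astype(np.uint8)[:,:,::-1]
cv2.imwrite(f'pics/f_side.png',cv2.resize(im[140:260,200:320],None,fx=4.8,fy=4.8,interpolation=cv2.INTER_CUBIC))
E
python3 go.py .612 .072 .11 .6145 .612 .072 .065 .6145
```

```text
t 8.8167 tcp [0.6121 0.0711 0.1112] yaw 0.6142421006031774 w 0.02743318678608586 F [-0.9293  0.4277  0.9676] q6 -0.5555287663511976 zaxis [ 0.0183 -0.0017 -0.9998]
[ 0.0004 -0.0008  0.0012] turn -0.0
[-0.0002 -0.0014  0.0462] turn -0.0
```

View pics/f_side.png

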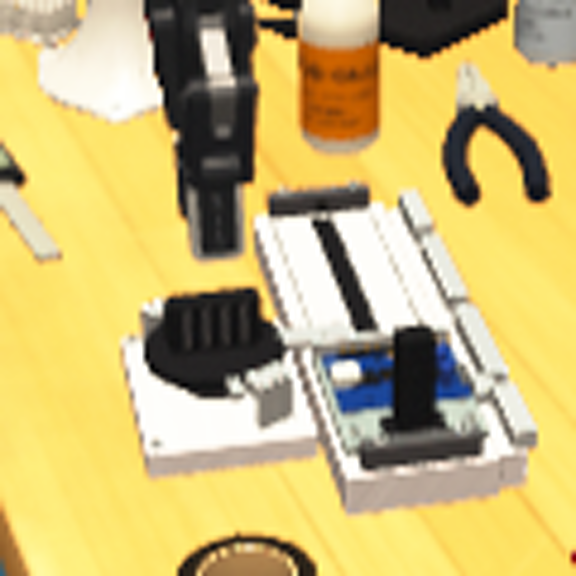

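```bash
python3 - <<'E'
from h import *
from fit2 import box,draw
im=cv2.imread('pics/f_side.png'); s=4.8;off=np.array([200,140])
w=(.612,.072,.6145)
draw(im,'side',fr(*w,box(-.006,.006,-.02,.02,.034,.058)),(0,128,255),s,off)
draw(im,'side',fr(*w,box(-.006,.006,-.06,-.03,.028,.034)),(0,128,255),s,off)
g=(.6125,.071,.6145)
draw(im,'side',fr(*g,box(-.0137,.0137,-.011,.011,.087,.11)),(0,0,255),s,off)
cv2.imwrite('pics/f_ov.png',im)
E
```

```text
rail [0.6715 0.028  0.6145]
[[-0.0415  0.2142]
 [ 0.1565  0.1494]
 [ 0.3069  0.8443]
 [-0.617  -0.1628]
 [ 0.1177  1.4591]
 [ 0.359  -0.7623]
 [-0.0872 -1.4542]
 [ 0.299  -2.2981]
 [ 0.0334 -0.9604]
 [ 0.713  -1.174 ]
 [-0.6622  1.1101]]
top only [0.6725 0.028  0.6164]
side only [0.6684 0.0269 0.6124]
flange [0.6131 0.0714 0.034 ] post [ 0.5967 -0.0256  0.074 ]
flange [[-0.0227  0.0691  0.034 ]]
post [[-0.092  -0.0007  0.074 ]]
wing [[-0.0271  0.073   0.046 ]]
hs [[ 0.0256 -0.0046  0.031 ]]
hs (np.int64(119), np.float64(0.695), np.float64(0.043), np.float64(6.661338147750939e-16))
```

View pics/f_ov.png

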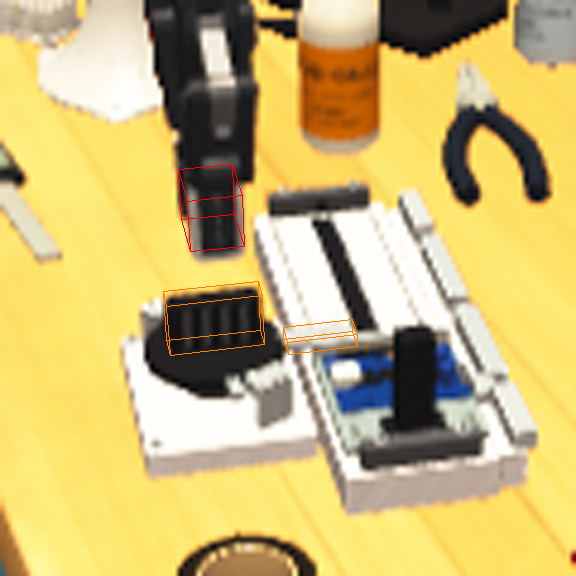

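Call:
drive_tool(
  commands=[
    [0,-0.001,0.02,0,0.7],
    [0,-0.001,0.04,0,0.7],
    [0,-0.001,0.049,0,0.7],
    [0,-0.001,0.049,0,0.7],
    [0,-0.001,0.049,0,0.7],
  ],
  newtons=60,
)

```text
t: 9.23
tcp_pos: [0.6126, 0.0718, 0.0628]
eef_rot: [2.988, 0.947, 0.027]
force: [-0.5, 0.4, 0.4]
gripper_width: 0.0256
```

```bash
python3 - <<'E'
from h import *
im=np.mean([env.read_camera('side').astype(float) for _ in range(2)],0).astype(np.uint8)[:,:,::-1]
cv2.imwrite(f'pics/g_side.png',cv2.resize(im[140:260,200:320],None,fx=4.8,fy=4.8,interpolation=cv2.INTER_CUBIC))
E
python3 go.py .612 .072 .062 .6145
```

```text
t 9.3333 tcp [0.6131 0.0718 0.0636] yaw 0.6142291059303842 w 0.025892330095708578 F [-0.3866 -0.0083 -0.1978] q6 -0.5540326868984489 zaxis [ 0.0201 -0.0017 -0.9998]
[-0.0008 -0.0008  0.0015] turn -0.0
```

View pics/g_side.png

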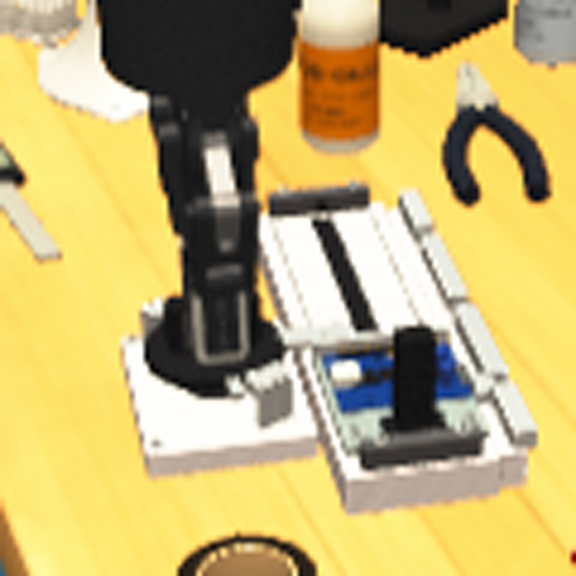

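Fingers straddle the wing at about (218,330), just above the flange. Closing.

Call:
drive_tool(
  commands=[
    [-0.001,0,0.001,0,0.9],
    [-0.001,0,0.001,0,1],
    [-0.001,0,0.001,0,1],
    [-0.001,0,0.001,0,1],
    [-0.001,0,0.001,0,1],
  ],
)

```text
t: 9.75
tcp_pos: [0.6135, 0.0717, 0.0642]
eef_rot: [2.986, 0.948, 0.036]
force: [4.8, 4.4, 2.3]
gripper_width: 0.0106
```

```bash
python3 go.py .612 .072 .062 .6145
```

```text
t 9.75 tcp [0.6135 0.0717 0.0642] yaw 0.6146818809440153 w 0.01057288836856107 F [4.8033 4.4028 2.2918] q6 -0.5550988032093293 zaxis [ 0.0241 -0.0009 -0.9997]
[-0.0011 -0.0011  0.0021] turn 0.0
```

Call:
drive_tool(
  commands=[
    [0,0,0.003,0,1],
    [0,0,0.006,0,1],
    [0,0,0.008,0,1],
    [0,0,0.008,0,1],
    [0,0,0.008,0,1],
  ],
)

```text
t: 10.17
tcp_pos: [0.6138, 0.0718, 0.0572]
eef_rot: [2.986, 0.948, 0.037]
force: [-3.1, 0.9, 8.7]
gripper_width: 0.0105
```

```bash
python3 go.py .613 .072 .056 .6145
```

```text
t 10.1667 tcp [0.6138 0.0718 0.0572] yaw 0.6149275513067136 w 0.010505224771746473 F [-3.0911  0.9406  8.7004] q6 -0.5551678095691265 zaxis [ 0.0249 -0.0009 -0.9997]
[-0.0006 -0.0006  0.0012] turn 0.0
```

Call:
drive_tool(
  commands=[
    [0,0,0.002,-5,1],
    [0,0,0.002,-11,1],
    [0,0,0.002,-17,1],
    [0,0,0.002,-24,1],
    [0,0,0.002,-24,1],
  ],
)

```text
t: 10.58
tcp_pos: [0.6143, 0.0721, 0.057]
eef_rot: [2.713, 1.557, 0.035]
force: [-6.0, 2.3, 15.4]
gripper_width: 0.0102
```

```bash
python3 - <<'E'
from h import *
im=env.read_camera('side')[:,:,::-1]
cv2.imwrite(f'pics/h_side.png',cv2.resize(im[140:260,200:320],None,fx=4.8,fy=4.8,interpolation=cv2.INTER_CUBIC))
E
python3 go.py .613 .072 .056 2.0145
```

```text
t 10.6333 tcp [0.6143 0.0721 0.057 ] yaw 1.0362563056311573 w 0.010361318001232427 F [-6.1148  1.7936 15.4036] q6 -0.9763917600852684 zaxis [ 0.0264 -0.0005 -0.9997]
[-0.0008 -0.0011  0.001 ] turn -56.0
```

View pics/h_side.png

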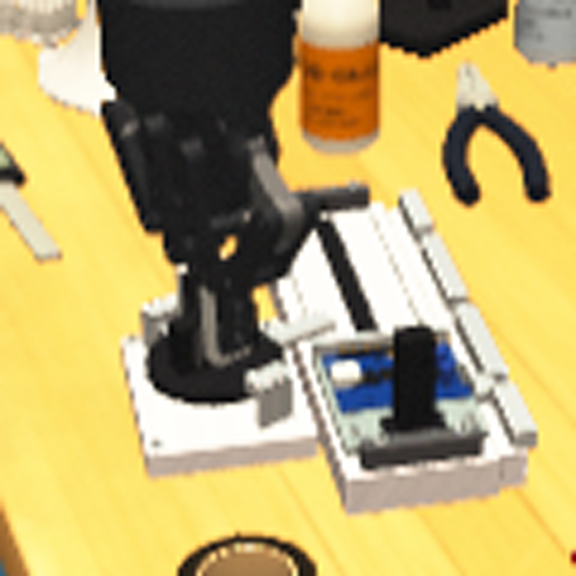

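Call:
drive_tool(
  commands=[
    [0,0,0,-7,1],
    [0,0,0,-14,1],
    [0,0,0,-21,1],
    [0,0,0,-28,1],
    [0,0,0,-35,1],
    [0,0,0,-42,1],
    [0,0,0,-49,1],
    [0,0,0,-54,1],
    [0,0,0,-57,1],
    [0,0,0,-57,1],
  ],
)

```text
t: 11.47
tcp_pos: [0.6144, 0.0731, 0.0581]
eef_rot: [1.64, 2.653, 0.024]
force: [-3.9, 7.7, 8.1]
gripper_width: 0.0102
```

```bash
python3 - <<'E'
from h import *
im=env.read_camera('side')[:,:,::-1]
cv2.imwrite(f'pics/i_side.png',cv2.resize(im[140:260,200:320],None,fx=4.8,fy=4.8,interpolation=cv2.INTER_CUBIC))
E
python3 go.py .613 .072 .06 2.0145
```

```text
t 11.5167 tcp [0.6145 0.073  0.0581] yaw 2.031670765600206 w 0.010759483877665437 F [-2.9604  7.973   7.8052] q6 -1.972034253136784 zaxis [ 0.0273  0.001  -0.9996]
[-0.0003 -0.0017 -0.002 ] turn 1.0
```

View pics/i_side.png

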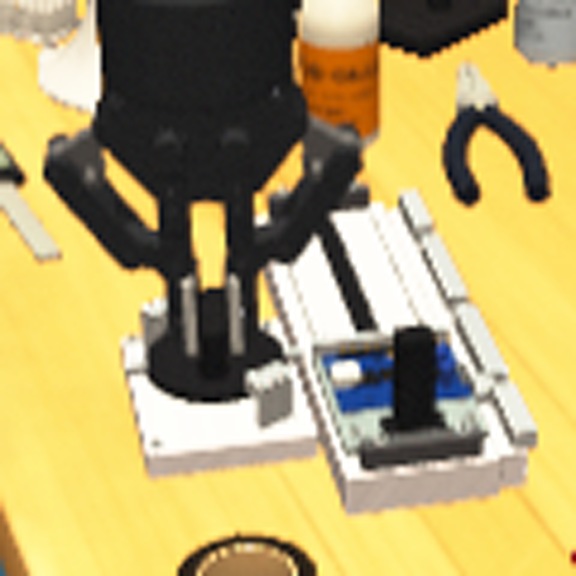

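Call:
drive_tool(
  commands=[
    [0,0,-0.004,0,1],
    [0,0,-0.006,0,1],
    [0,0,-0.006,0,0.75],
    [0,0,-0.006,0,0.72],
    [0,0,-0.006,0,0.72],
    [0,0,-0.02,0,0.72],
    [0,0,-0.05,0,0.72],
    [0,0,-0.08,0,0.72],
    [0,0,-0.08,0,0.72],
    [0,0,-0.08,0,0.72],
  ],
)

```text
t: 12.35
tcp_pos: [0.6131, 0.0729, 0.1409]
eef_rot: [1.641, 2.648, 0.028]
force: [0.0, -0.4, 0.2]
gripper_width: 0.0238
```

```bash
python3 - <<'E'
from h import *
im=env.read_camera('side')[:,:,::-1]
cv2.imwrite(f'pics/j_side.png',cv2.resize(im[140:260,200:320],None,fx=4.8,fy=4.8,interpolation=cv2.INTER_CUBIC))
E
python3 go.py .5967 -.0256 .13 2.185 .5967 -.0256 .075 2.185
```

```text
t 12.4 tcp [0.6124 0.0729 0.1391] yaw 2.0315950904943785 w 0.023827774250742527 F [-0.8275  0.0699 -0.9438] q6 -1.972040558223903 zaxis [ 0.0288  0.001  -0.9996]
[-0.0811 -0.0581  0.0086] turn -8.8
[-0.0805 -0.0596  0.0636] turn -8.8
```

View pics/j_side.png

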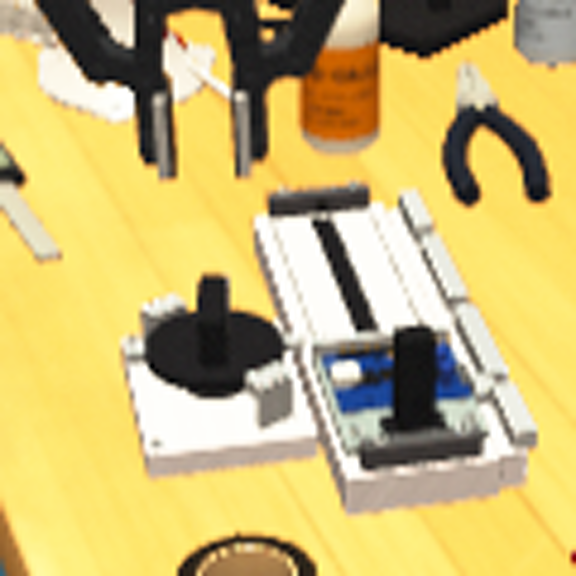

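Call:
drive_tool(
  commands=[
    [-0.081,-0.058,0.009,-8.8,0.6],
    [-0.081,-0.058,0.009,-8.8,0.6],
    [-0.081,-0.058,0.009,-8.8,0.6],
    [-0.081,-0.058,0.009,-8.8,0.6],
    [-0.081,-0.058,0.009,-8.8,0.6],
    [-0.081,-0.058,0.009,-8.8,0.6],
  ],
)

```text
t: 12.9
tcp_pos: [0.5966, -0.025, 0.1291]
eef_rot: [1.434, 2.768, 0.022]
force: [-0.0, -0.1, -0.3]
gripper_width: 0.0344
```

```bash
python3 - <<'E'
from h import *
im=env.read_camera('side')[:,:,::-1]
cv2.imwrite(f'pics/k_side.png',cv2.resize(im[140:260,220:340],None,fx=4.8,fy=4.8,interpolation=cv2.INTER_CUBIC))
E
python3 go.py .5967 -.0256 .13 2.185 .5963 -.0253 .073 2.185
```

```text
t 12.95 tcp [ 0.5968 -0.0246  0.1292] yaw 2.1857984934806725 w 0.03422890021652941 F [ 0.3609  1.4021 -0.0327] q6 -2.2922606414103317 zaxis [ 0.0282  0.0012 -0.9996]
[-0.0008 -0.0006 -0.0008] turn 0.0
[ 0.0006 -0.0021  0.0562] turn 0.0
```

View pics/k_side.png

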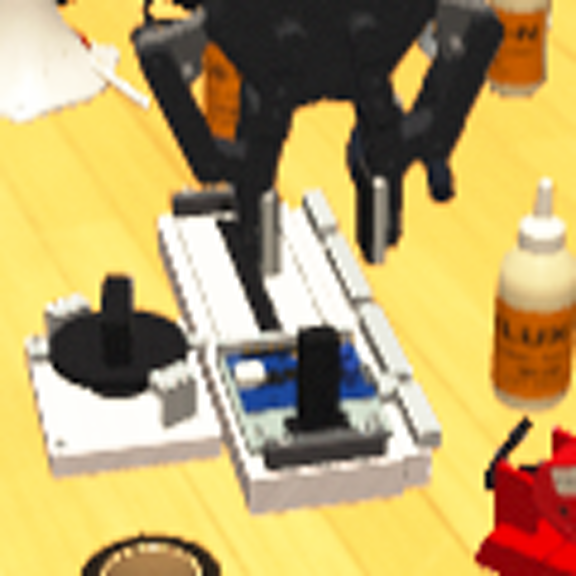

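Call:
drive_tool(
  commands=[
    [0,-0.001,0.03,0,0.6],
    [0,-0.002,0.056,0,0.6],
    [0,-0.002,0.056,0,0.6],
    [0,-0.002,0.056,0,0.6],
    [0,-0.002,0.056,0,0.6],
  ],
  newtons=50,
)

```text
t: 13.37
tcp_pos: [0.5974, -0.0252, 0.0746]
eef_rot: [1.432, 2.767, 0.023]
force: [0.0, -1.0, 0.2]
gripper_width: 0.0343
```

```bash
python3 - <<'E'
from h import *
im=env.read_camera('side')[:,:,::-1]
cv2.imwrite(f'pics/l_side.png',cv2.resize(im[140:260,220:340],None,fx=4.8,fy=4.8,interpolation=cv2.INTER_CUBIC))
E
python3 go.py .5963 -.0253 .073 2.185
```

```text
t 13.4167 tcp [ 0.5976 -0.0253  0.075 ] yaw 2.186392368896571 w 0.033975227868512634 F [-0.5954 -0.6566  0.0859] q6 -2.2945558280465033 zaxis [ 0.0305  0.001  -0.9995]
[ 0.0008 -0.0011  0.002 ] turn 0.1
```

View pics/l_side.png

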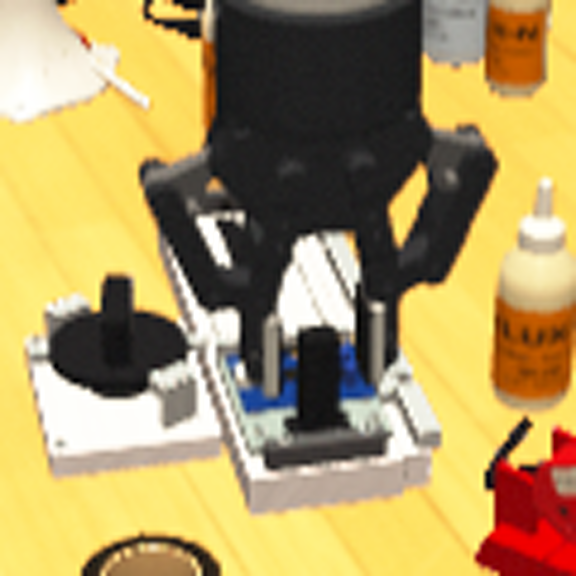

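Call:
drive_tool(
  commands=[
    [0,0,0,0,0.8],
    [0,0,0,0,1],
    [0,0,0,0,1],
    [0,0,0,0,1],
    [0,0,0,0,1],
    [0,0,0,0,1],
  ],
)

```text
t: 13.92
tcp_pos: [0.5981, -0.0247, 0.0769]
eef_rot: [1.43, 2.765, 0.026]
force: [-5.4, 5.8, 10.2]
gripper_width: 0.0147
```

```bash
python3 - <<'E'
from h import *
im=env.read_camera('side')[:,:,::-1]
cv2.imwrite(f'pics/m_side.png',cv2.resize(im[140:260,220:340],None,fx=4.8,fy=4.8,interpolation=cv2.INTER_CUBIC))
from go import go
o=env.get_obs(); p=o['tcp_pos']; c,s=np.cos(.6145),np.sin(.6145)
go((p[0]+.03*c,p[1]+.03*s,p[2],2.185),(p[0]+.065*c,p[1]+.065*s,p[2],2.185))
E
```

```text
t 13.9667 tcp [ 0.5981 -0.0247  0.0769] yaw 2.1866100084699274 w 0.014828428139658236 F [-4.8356  4.5293  9.578 ] q6 -2.294556575279212 zaxis [ 0.0324  0.0017 -0.9995]
[-0.      0.03    0.0008] turn 0.1
[-0.0001  0.065   0.0018] turn 0.1
```

View pics/m_side.png

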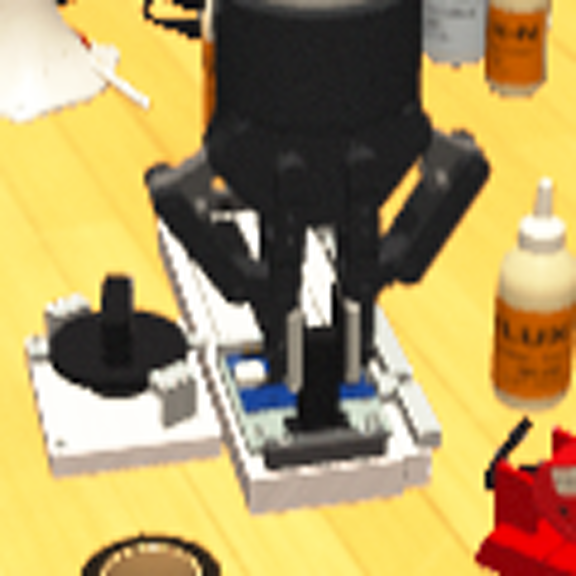

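Call:
drive_tool(
  commands=[
    [0,0.008,0,0,1],
    [0,0.016,0.001,0,1],
    [0,0.024,0.001,0,1],
    [0,0.032,0.001,0,1],
    [0,0.04,0.001,0,1],
    [0,0.048,0.001,0,1],
    [0,0.055,0.002,0,1],
    [0,0.06,0.002,0,1],
    [0,0.065,0.002,0,1],
    [0,0.065,0.002,0,1],
    [0,0.065,0.002,0,1],
  ],
)

```text
t: 14.88
tcp_pos: [0.6511, 0.0135, 0.0771]
eef_rot: [1.43, 2.766, 0.026]
force: [-6.0, 3.4, 0.3]
gripper_width: 0.0148
```

```bash
python3 - <<'E'
from h import *
im=env.read_camera('side')[:,:,::-1]
cv2.imwrite(f'pics/n_side.png',cv2.resize(im[140:260,220:340],None,fx=4.8,fy=4.8,interpolation=cv2.INTER_CUBIC))
from go import go
c,s=np.cos(.6145),np.sin(.6145); p=env.get_obs()['tcp_pos']; d=p-[.5981,-.0247,.0769]; print('adv',d[0]*c+d[1]*s,'lat',-d[0]*s+d[1]*c)
go((.5981+.065*c,-.0247+.065*s,.0769,2.185))
E
```

```text
adv 0.06524052154609056 lat 0.0006876601292560222
t 14.9333 tcp [0.651  0.0135 0.0771] yaw 2.1868335326933734 w 0.01451769905296319 F [-4.4147  3.1931  1.3681] q6 -2.2258336105324377 zaxis [ 0.0317  0.0024 -0.9995]
[-0.0007 -0.0002  0.0002] turn 0.1
```

View pics/n_side.png

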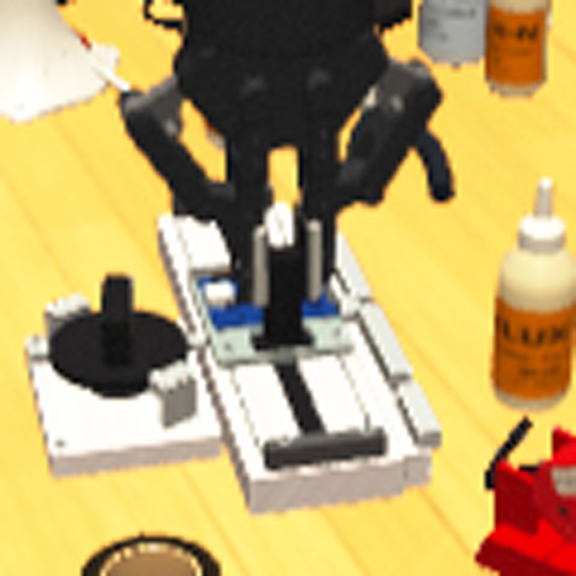

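Carrier advanced 65 mm with the grip. Releasing and lifting, then backing toward the robot's start side.

Call:
drive_tool(
  commands=[
    [0,0,0,0,0.8],
    [0,0,0,0,0.65],
    [0,0,0,0,0.65],
    [0,0,0,0,0.65],
    [0,0,-0.02,0,0.65],
    [0,0,-0.05,0,0.65],
    [0,0,-0.09,0,0.65],
    [0,0,-0.13,0,0.65],
    [0,0,-0.16,0,0.65],
    [0,0,-0.16,0,0.65],
  ],
)

```text
t: 15.77
tcp_pos: [0.6476, 0.0129, 0.2449]
eef_rot: [1.426, 2.757, 0.033]
force: [0.2, -0.1, 0.3]
gripper_width: 0.0302
```

```bash
python3 go.py .4 .3 .25 2.185
```

```text
t 15.7667 tcp [0.6476 0.0129 0.2449] yaw 2.1865378358988754 w 0.030188271267786865 F [ 0.1886 -0.1035  0.2827] q6 -2.2254811814675435 zaxis [ 0.0429  0.0018 -0.9991]
[ 0.3771 -0.0358 -0.0152] turn 0.1
```

Call:
drive_tool(
  commands=[
    [0.377,-0.036,-0.015,0,0.65],
    [0.377,-0.036,-0.015,0,0.65],
    [0.377,-0.036,-0.015,0,0.65],
    [0.377,-0.036,-0.015,0,0.65],
    [0.377,-0.036,-0.015,0,0.65],
    [0.377,-0.036,-0.015,0,0.65],
    [0.377,-0.036,-0.015,0,0.65],
    [0.377,-0.036,-0.015,0,0.65],
    [0.377,-0.036,-0.015,0,0.65],
    [0.377,-0.036,-0.015,0,0.65],
    [0.377,-0.036,-0.015,0,0.65],
    [0.377,-0.036,-0.015,0,0.65],
  ],
)

```text
t: 16.77
tcp_pos: [0.4002, 0.2996, 0.2498]
eef_rot: [1.425, 2.757, 0.033]
force: [0.1, -0.7, -0.5]
gripper_width: 0.0299
```

```bash
python3 - <<'E'
from h import *
np.set_printoptions(precision=4,suppress=True)
for cam,(y0,y1,x0,x1),s in(('top',(115,310,205,405),3),('side',(150,330,200,380),3.2)):
    im=np.mean([env.read_camera(cam).astype(float) for _ in range(4)],0).astype(np.uint8)[:,:,::-1]
    cv2.imwrite(f'pics/fin_{cam}.png',cv2.resize(im[y0:y1,x0:x1],None,fx=s,fy=s,interpolation=cv2.INTER_CUBIC))
q=(.6715,.028,.6145)
for n,z in dict(carrier_post=.06,heat_sink_center=.013,bottle_center=.0525,tape_center=.0095,lock_wing=.046).items():
    for c in('top','side'):
        for d in env.pinpoint(c,n)[:1]:
            p=atz(c,d['position'],z); print(n,c,round(d['confidence'],2),p,'rail',fr(0,0,-q[2],[[p[0]-q[0],p[1]-q[1],z]])[0,:2])
print(env.get_obs()['t'],env.get_obs()['tcp_pos'])
E
```

```text
carrier_post top 0.76 [0.6455 0.013  0.06  ] rail [-0.0299  0.0028]
carrier_post side 0.59 [0.6544 0.0128 0.06  ] rail [-0.0227 -0.0026]
heat_sink_center top 0.83 [ 0.4786 -0.1437  0.013 ] rail [-0.2566 -0.0291]
heat_sink_center side 0.6 [ 0.482 -0.138  0.013] rail [-0.2505 -0.0264]
bottle_center top 0.78 [ 0.6959 -0.0875  0.0525] rail [-0.0466 -0.1084]
bottle_center side 0.87 [ 0.682  -0.0879  0.0525] rail [-0.0583 -0.1007]
tape_center top 0.6 [0.5037 0.     0.0095] rail [-0.1533  0.0739]
tape_center side 0.81 [ 0.4894 -0.0045  0.0095] rail [-0.1675  0.0785]
lock_wing top 0.81 [0.6129 0.0763 0.046 ] rail [-0.02    0.0732]
lock_wing side 0.67 [0.6071 0.0604 0.046 ] rail [-0.034   0.0636]
17.6667 [0.3999 0.2998 0.2498]
```

View pics/fin_top.png

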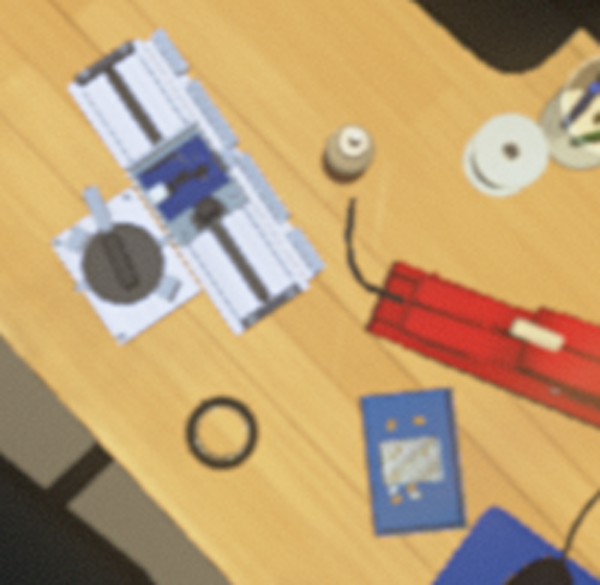

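View pics/fin_side.png

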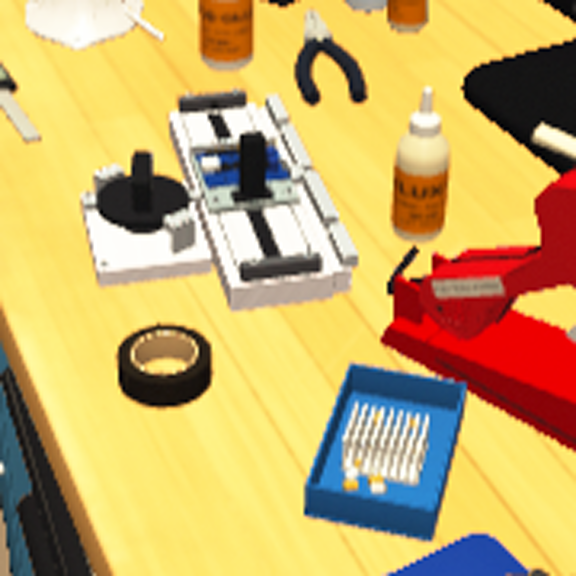

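```bash
python3 - <<'E'
from rig import env
print(env.close_job())
E
```

```text
the job is handed in; nothing more can be done
None
```

The carrier now sits at the middle station and the job is handed in, at about 17.7 s on the robot's clock.

- **Heat sink:** I gripped it across its 30 mm side, lifted it off the rail and set it flat inside the blue tray. The side picture taken just after release and the final pictures from both cameras show it lying there.
- **Lock knob:** I gripped the wing, pressed it down about 7 mm and turned it counter-clockwise. The gripper turned about 1.42 rad, so the knob should be against its stop at 1.4. The final top picture shows the arm lying along the rail, clear of the track.
- **Carrier:** I gripped the push post and moved it 65.2 mm along the rail by the measured tool position, then released and backed off. The top camera puts the post's travel at about 64 mm. The post's final rail x reads -30 mm from the top camera and -23 mm from the side camera. These disagree by 7 mm, but they lie either side of the expected -27 mm.
- **Bystanders:** The dropper bottle and tape roll look unmoved in the final pictures. The networks' position readings for them scatter by 4–8 mm from the first ones. I put that down to detection noise, as the pictures show no shift.

The gripper drifted to a tilt of about 2.5° over the moves, with no visible effect. The arm ended clear of the scene with nothing held.

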